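# Lock out, vent and clear the spent column cartridges

## Task

Make the chromatography line safe: press the red mushroom stop until it latches down, then slide the yellow safety catch fully aside and press the green release button under it all the way in to vent the line. With the stop still latched, lay every orange-capped spent cartridge flat on the floor of the white tray, not stacked, and leave the blue-capped cartridges and everything else where they lie. When all are in the tray, slide the catch fully back over the button and turn the stop's head clockwise to reset it, fully up.

Things in the scene. Friction and masses are not known exactly. Their poses are not given: they have to be found in the camera images.
- console: fixed low control console on the table, 170 mm (its x) by 240 mm (its y), flat black top 60 mm high with white sides; origin at the centre of its underside. Its y axis points along its long side, from the stop (at y = -75 mm) past the release button (y = +20 mm); both are at x = 0. It stands left or right of the robot's midline, the tray on the other side
- stop_top (a point): top centre of the red mushroom stop (small white dome on the axis), 114 mm above the table when up and 104 mm when latched down. Below the dome the head has a straight upright grip bar 42 mm long, 16 mm wide and 21 mm high (its top is 3 mm below the dome's top), standing on a red disc of 48 mm diameter whose top is 23 mm below the dome's top. This point's x axis runs along the bar, which lies along the console's x axis when the stop is up; z up
- stop (a joint): how far the stop is pressed: 0 fully up, 0.010 m fully down. A light spring lifts it and a stronger brake holds it where it is left, so pressing takes about 5 N all the way (it must be pushed right down), and it then stays latched. The head rides on a steep thread, so it turns counter-clockwise from above as it goes down and must be turned back clockwise to come up; gripped without turning it cannot be pulled up
- stop_head (a joint): turn of the stop's head: 0 when up, +0.9 rad (counter-clockwise seen from above) when latched down; locked to joint stop at 90 rad per metre. Turn it all the way back clockwise, about 0.05 Nm, rising with it, to bring it fully up
- catch (a joint): position of the yellow safety catch: 0 fully over the release button, 0.050 m fully aside, moving along the console's +y axis (away from the stop); stays where it is left, friction about 1.5 N
- catch_tab (a point): top centre of the catch's upright tab, 113 mm above the table. The tab is 32 mm along the console's x, 12 mm along its y and 28 mm high, and stands on the middle of the catch plate (60 x 44 mm, 4 mm thick, its top 85 mm above the table); axes as the console's. Pinch the tab along the console's y axis, or push it
- release_top (a point): top centre of the green release button, 32 mm diameter, 74 mm above the table; under the catch plate until that is slid aside. Two guide rails of the catch run along the console's y on either side of it, 48 mm apart inside, their tops 80 mm above the table
- release (a joint): how far the release button is pressed: 0 out, 0.006 m fully in; spring, about 5 N fully in, comes back when let go
- carrier: fixed black rubber mat, 300 mm (x) by 230 mm (y), 6 mm thick, on which the cartridges lie at the start, in two rows of three, 75 mm apart sideways; origin at the centre of its underside
- tray: fixed open white tray, outside 175 mm (its x) by 225 mm (its y), walls 40 mm high and 5 mm thick, floor 5 mm thick; origin at the centre of its underside. Four cartridges fit side by side, each along the tray's x axis, 48 mm apart
- spent1: spent: lying column cartridge, 120 mm long along its x axis: a bare steel barrel of 20 mm diameter and 70 mm length in the middle (grip it here, across), and at each end a square orange end cap, 40 x 40 mm and 25 mm long, on which it rests without rolling. About 0.22 kg. Origin at its centre, 20 mm above what it lies on; any of its four long sides may be up. Some of the four may be absent
- spent2: spent: lying column cartridge, 120 mm long along its x axis: a bare steel barrel of 20 mm diameter and 70 mm length in the middle (grip it here, across), and at each end a square orange end cap, 40 x 40 mm and 25 mm long, on which it rests without rolling. About 0.22 kg. Origin at its centre, 20 mm above what it lies on; any of its four long sides may be up. Some of the four may be absent
- spent3: spent: lying column cartridge, 120 mm long along its x axis: a bare steel barrel of 20 mm diameter and 70 mm length in the middle (grip it here, across), and at each end a square orange end cap, 40 x 40 mm and 25 mm long, on which it rests without rolling. About 0.22 kg. Origin at its centre, 20 mm above what it lies on; any of its four long sides may be up. Some of the four may be absent
- spent4: spent: lying column cartridge, 120 mm long along its x axis: a bare steel barrel of 20 mm diameter and 70 mm length in the middle (grip it here, across), and at each end a square orange end cap, 40 x 40 mm and 25 mm long, on which it rests without rolling. About 0.22 kg. Origin at its centre, 20 mm above what it lies on; any of its four long sides may be up. Some of the four may be absent
- fresh1: still good, leave alone: lying column cartridge, 120 mm long along its x axis: a bare steel barrel of 20 mm diameter and 70 mm length in the middle (grip it here, across), and at each end a square blue end cap, 40 x 40 mm and 25 mm long, on which it rests without rolling. About 0.22 kg. Origin at its centre, 20 mm above what it lies on; any of its four long sides may be up
- fresh2: still good, leave alone: lying column cartridge, 120 mm long along its x axis: a bare steel barrel of 20 mm diameter and 70 mm length in the middle (grip it here, across), and at each end a square blue end cap, 40 x 40 mm and 25 mm long, on which it rests without rolling. About 0.22 kg. Origin at its centre, 20 mm above what it lies on; any of its four long sides may be up
- bottle1: glass bottle with blue cap, 70 mm diameter, 140 mm tall, origin at its underside; bystander
- bottle2: glass bottle with blue cap, 70 mm diameter, 140 mm tall, origin at its underside; bystander
- beaker: glass beaker, about 66 mm diameter, 70 mm tall, origin at its underside; bystander
- wrench: 150 mm steel wrench lying flat; bystander

How it is judged:
By the outcome, as a careful person would: the job done as asked, in the order asked, and still so for the second after the job is handed in, with the robot touching nothing.
Of spent1, spent2, spent3, spent4 only 2 to 4 are there at a start; the rules pass over those that are not, and their reading is None.
At some moment in a run one of spent1, spent2, spent3, spent4 may be knocked a few centimetres aside while the robot is not near it.
Once in a run the grip may slacken for a moment while it holds something.
It also fails if it takes over 210 s, if anything falls off the work surface, if the arm or the gripper's body presses on something with over 40 N, if the wrist force passes 120 N, or if a joint passes its speed limit or range.

## Robot

A 6-joint arm with a two-finger parallel gripper is mounted at the origin on the work surface. World frame = base frame: x ahead of the robot, y to its left, z up, the work surface at z = 0. Lengths are in m, angles in rad, forces in N, time in s.
With the tool pointing down it reaches from about 0.25 to 0.725 m from the base axis. Payload 4 kg.
Tool frame: the origin (TCP) lies on the centre line of the jaws, within the pads' length; the fingertips stand ahead of it and the grasp point (between the pads) lies 11 mm behind it (bot.tip_extent is the z of the fingertips in the tool frame, in m); z points along the fingers, y is the direction in which the jaws open and shut (so a half turn about z gives the same grasp; the last joint's range is limited). The gripper opens to 85 mm and grips with 20 to 120 N. Pads are 22 mm wide; open, the fingers measure 114 mm over their backs; the gripper's body (76 mm by 85 mm) begins 54 mm behind the grasp point. The pads swing forward as they close: fully open they stand 13 mm farther back than shut.
Start: joints at [1.278, 0.241, 0.005, 1.335, 0, 1.571], TCP at [0.144, 0.479, 0.203] pointing down, gripper open.
Joint ranges: [-2.72, 2.72], [-1.05, 1.87], [-1.09, 1.28], [-1.99, 2.15], [-1.42, 1.44], [-3.14, 3.14]. Speed limits (rad/s): [2.79, 2.79, 3.14, 3.14, 3.14, 3.14].

## Interface

Orientations are given as a unit quaternion [x, y, z, w].
In Python, from workcell import bot gives the robot as it stands.
- The arm moves only by the shell command python3 -m jog 'ROWS'. ROWS is JSON, a list that holds one entry, the list of rows, each a list of 7 numbers: the shift along the world's x, y, z in m, then the turn, a rotation vector about the world's x, y, z in degrees, then the closure in counts, from 0 (fully open) to 255 (shut). In form: [[[tx, ty, tz, ax, ay, az, fingers], ...]]. A call has 1 to 10 rows; each row is the pose to reach, as a shift and turn from the pose commanded when the call began; what a row does not reach only later rows make up. A row lasts 1/12 s, in which the tool goes at most 41.7 mm and 7.16 degrees, less where a joint would pass 70% of its speed; a pose out of reach is approached as far as the arm can. A call with a gripper value outside its range is refused whole. The fingers move at their own pace and stop on an object; the grip force is fixed at half the most. Time passes only in rows, so rows that repeat a pose let the fingers close. It gives the time, the measured TCP pose, the force and the opening at its end, in the units of the state.
- bot.get_obs(): the state, without advancing time (a new reading comes with each control period).
- bot.camera(name): name is "side" or "top"; returns the picture (400x640x3 uint8, blue, green, red); there is no depth.
- bot.camera_model(name): a dict with "K" (3x3 intrinsics, pixels), "k1" (the pictures are not rectified: a ray, as slopes to the right and down, at radius r is drawn at 1 + k1 r^2 times it, then the intrinsics apply), "T" (4x4, takes a point from camera to world coordinates). Camera axes: x right, y down, z forward; pixel columns grow to the right and rows downward; lengths in m; the calibration is good to about 2 mm. A picture is of the moment at which its call begins. camera_model takes no time and is no camera call.
- bot.job_done(): hands the job in, once; it reports no verdict.
The state is a dict: "clock": time; "joint_pos": joint angles; "joint_vel": joint speeds; "tau": joint torques, N m; "eef_pos": TCP position; "tool_rot": TCP orientation; "ft_force": force on the tool from outside, world axes, zero at the start; "ft_torque": the same for the moment, N m; "grip_width": finger opening in m.
Only numpy, scipy, OpenCV 4.12 (cv2) and the standard library are available. Lean on these libraries where they do the work, as an engineer would, in place of code of your own. Each camera call takes 0.05 s, during which the arm holds its last target. There are 200 camera calls.

## Working session

There is one attempt and no reset: what is moved stays moved. The work goes in short steps, Python scripts to look and compute and a shell command to move; the robot and the scene stay as the last step left them, time stands still between calls to the robot, and variables do not carry over. Pictures are saved under pics/ and viewed, about 12 in all and at most 16, crops included, and the job is handed in when it is done.

```bash
mkdir -p pics; cat > h.py <<'E'
import numpy as np, cv2
from workcell import bot
def px(name,P):
    m=bot.camera_model(name);T=m["T"]=np.array(m["T"]);p=np.linalg.inv(T)@np.append(P,1)
    s=p[:2]/p[2];s=s*(1+m["k1"]*(s@s));return (np.array(m["K"])@np.append(s,1))[:2]
def ray(name,uv):
    m=bot.camera_model(name);K=np.array(m["K"]);T=np.array(m["T"])
    d=np.linalg.solve(K,[uv[0],uv[1],1])[:2];s=d.copy()
    for _ in range(20): s=d/(1+m["k1"]*(s@s))
    return T[:3,3],T[:3,:3]@np.append(s,1)
def at(name,uv,z):
    o,d=ray(name,uv);return o+d*(z-o[2])/d[2]
E
python3 - <<'E'
from h import *
print(bot.get_obs(),bot.tip_extent)
for n in("top","side"):
    cv2.imwrite(f"pics/{n}0.png",bot.camera(n)); m=bot.camera_model(n);print(n,m)
E
```

```text
{'clock': 0.0, 'joint_pos': array([ 1.27799137e+00,  2.41409319e-01,  3.71330047e-03,  1.33522740e+00,
       -8.28692236e-06,  1.57082874e+00]), 'joint_vel': array([ 5.11290597e-04, -9.79143853e-05,  2.28079190e-04, -6.12960961e-04,
       -7.26401473e-04, -2.88714126e-04]), 'tau': array([ 1.98913176e-05, -3.72313750e+01,  2.52409744e+01,  1.69027399e-02,
        5.95261372e-05, -4.17687048e-06]), 'eef_pos': array([0.14411714, 0.47803833, 0.20161071]), 'tool_rot': array([ 1.45895994e-01,  9.89299362e-01, -1.05277583e-03, -1.51034013e-04]), 'ft_force': array([ 0.81655263, -0.20098791, -0.07113251]), 'ft_torque': array([ 0.03553327,  0.04129798, -0.01531999]), 'grip_width': 0.08566170710468314} 0.008
top {'K': array([[371.26421245,   0.        , 321.45842446],
       [  0.        , 371.26421245, 204.89357648],
       [  0.        ,   0.        ,   1.        ]]), 'k1': -0.038378137804351745, 'T': array([[ 0.018301  , -0.97535327,  0.21988879,  0.31848131],
       [-0.99983056, -0.0174166 ,  0.00596014, -0.00182465],
       [-0.00198352, -0.21996061, -0.97550674,  1.03097805],
       [ 0.        ,  0.        ,  0.        ,  1.        ]])}
side {'K': array([[497.71362174,   0.        , 318.26163579],
       [  0.        , 497.71362174, 208.53981772],
       [  0.        ,   0.        ,   1.        ]]), 'k1': -0.06820890331719005, 'T': array([[ 0.68730113, -0.43292696,  0.5832593 , -0.16198469],
       [-0.72631749, -0.39971719,  0.55918608, -0.66601796],
       [-0.00894796, -0.80796065, -0.5891685 ,  0.79246639],
       [ 0.        ,  0.        ,  0.        ,  1.        ]])}
```

View pics/top0.png

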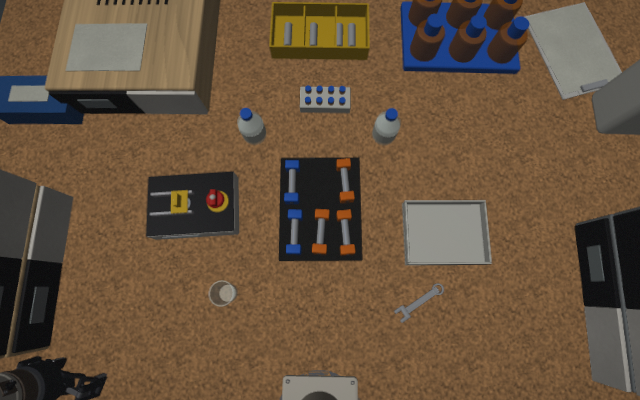

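View pics/side0.png

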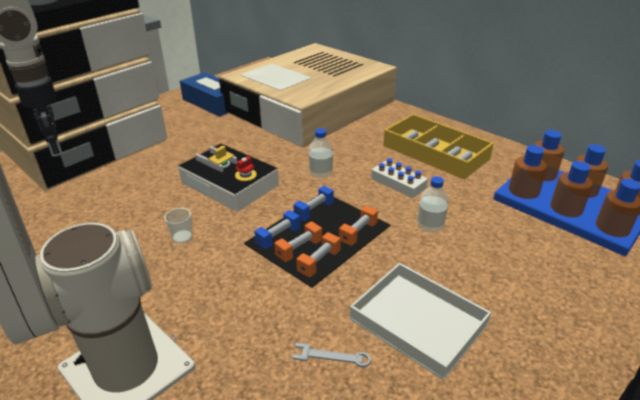

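The top view shows the console at left: stop near (217,200), catch near (180,202), so its +y is about world +y. There are three orange cartridges, near (345,181), (320,231) and (345,231), and two blue ones. The tray is near (447,232). Next I'll measure them.

```bash
cat > m.py <<'E'
from h import *
def blobs(mask,amin):
    c,_=cv2.findContours(mask.astype(np.uint8),cv2.RETR_EXTERNAL,cv2.CHAIN_APPROX_NONE)
    return [k for k in c if cv2.contourArea(k)>amin]
def poly(name,c,z): # contour to world plane
    return np.array([at(name,p[0],z)[:2] for p in c],np.float32)
def hsv(im): return cv2.cvtColor(im,cv2.COLOR_BGR2HSV)
def rect(p):
    (c,s,a)=cv2.minAreaRect(p);return np.round(c,4),np.round(s,4),round(a,1)
def spent(im):
    H=hsv(im);m=(H[...,0]>4)&(H[...,0]<15)&(H[...,1]>200)&(H[...,2]>120)
    return [rect(poly("top",c,.046)) for c in blobs(m,40)]
E
python3 - <<'E'
from m import *
im=cv2.imread("pics/top0.png");H=hsv(im)
print("orange");[print(*r) for r in spent(im)]
sub=lambda m,x0,x1,y0,y1:np.pad(m[y0:y1,x0:x1],((y0,400-y1),(x0,640-x1)))
m=(H[...,0]>100)&(H[...,0]<125)&(H[...,1]>170)&(H[...,2]>100)
print("blue");[print(*rect(poly("top",c,.046))) for c in blobs(sub(m,275,365,150,265),40)]
m=(H[...,0]>20)&(H[...,0]<35)&(H[...,1]>150)
print("yellow");[print(*rect(poly("top",c,.085)),cv2.boundingRect(c)) for c in blobs(sub(m,140,240,165,245),10)]
m=((H[...,0]<4)|(H[...,0]>174))&(H[...,1]>150)
print("red");[print(*rect(poly("top",c,.1)),cv2.boundingRect(c)) for c in blobs(sub(m,140,240,165,245),10)]
m=(H[...,2]<60)
print("dark console");[print(*rect(poly("top",c,.06))) for c in blobs(sub(m,140,240,165,245),500)]
m=(H[...,1]<60)&(H[...,2]>60)
print("tray");[print(*rect(poly("top",c,.04))) for c in blobs(sub(m,395,500,190,275),500)]
im2=cv2.resize(im[160:250,140:245],None,fx=7,fy=6.6,interpolation=cv2.INTER_CUBIC);cv2.imwrite("pics/con0.png",im2)
s=cv2.imread("pics/side0.png")[130:220,160:300];cv2.imwrite("pics/con1.png",cv2.resize(s,None,fx=5.5,fy=5.5,interpolation=cv2.INTER_CUBIC))
E
```

```text
orange
[ 0.4229 -0.0665] [0.022  0.0372] 8.1
[0.4232 0.0099] [0.0212 0.0345] 1.0
[ 0.5173 -0.056 ] [0.0225 0.0372] 6.8
[0.518  0.0037] [0.0221 0.0352] 1.0
[ 0.5692 -0.064 ] [0.021  0.0371] 6.9
[ 0.663  -0.0551] [0.0206 0.0363] 1.0
blue
[0.422  0.0789] [0.0212 0.0348] 1.1
[0.5167 0.0768] [0.0221 0.0355] 1.0
[0.5625 0.0893] [0.0197 0.0359] 1.0
[0.6575 0.09  ] [0.0206 0.0366] 1.0
yellow
[0.532  0.2699] [0.0379 0.0572] 54.9 (208, 191, 21, 21)
[0.5352 0.3796] [0.0613 0.0428] 5.7 (171, 190, 17, 23)
red
[0.5403 0.2823] [0.0488 0.0406] 57.7 (206, 189, 18, 19)
dark console
[0.5368 0.3592] [0.1643 0.2345] 4.9
tray
[ 0.4742 -0.3337] [0.1751 0.233 ] 1.0
```

View pics/con0.png

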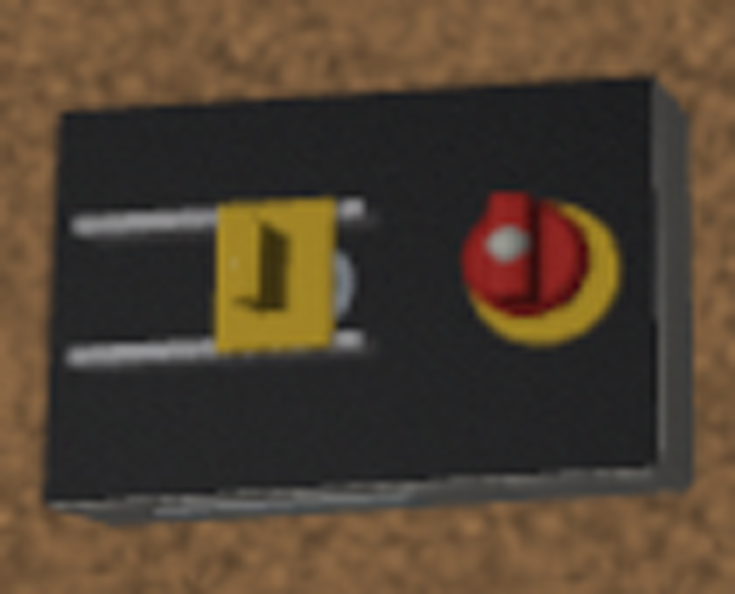

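View pics/con1.png

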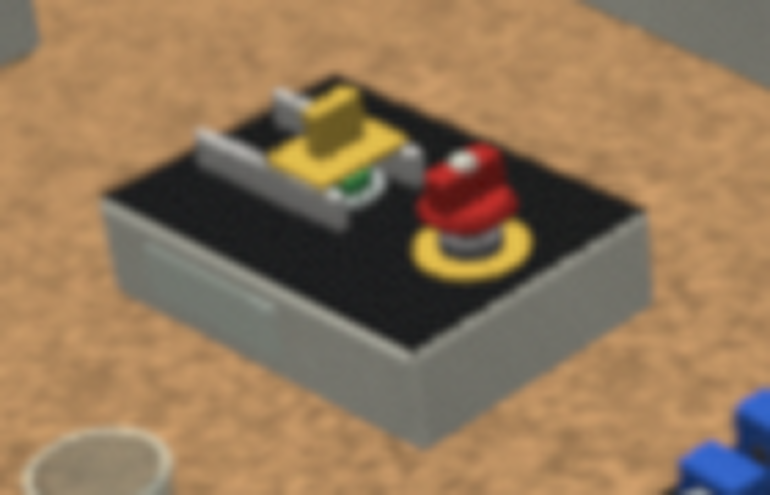

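Console yaw is about 5°, and the catch plate and the dark top agree on its centre, (0.537,0.360). That puts the stop at about (0.543,0.285). I'm moving above it with the jaws closing and the jaw axis along console y.

```bash
python3 -m jog '[[[0.2,-0.097,0.0,0,0,11,255],[0.2,-0.097,0,0,0,11,255],[0.2,-0.097,0,0,0,11,255],[0.399,-0.193,0,0,0,22,255],[0.399,-0.193,0,0,0,22,255],[0.399,-0.193,0,0,0,22,255],[0.399,-0.193,0,0,0,22,255],[0.399,-0.193,0,0,0,22,255],[0.399,-0.193,0,0,0,22,255],[0.399,-0.193,0,0,0,22,255]]]'
python3 -m jog '[[[0,0,-0.05,0,0,0,255],[0,0,-0.05,0,0,0,255],[0,0,-0.05,0,0,0,255],[0,0,-0.05,0,0,0,255]]]'
python3 - <<'E'
from h import *
print("dome",at("top",(212.4,196.8),.114),"side", px("side",[.5434,.285,.114]))
for uv in((404,201),(487,200),(490,264),(406,264)): print(at("top",uv,.04))
im=bot.camera("side");cv2.imwrite("pics/s1.png",cv2.resize(im[80:240,140:340],None,fx=4,fy=3.7))
im=bot.camera("top");cv2.imwrite("pics/t1.png",im)
print(bot.get_obs()["joint_pos"],bot.get_obs()["tool_rot"],bot.get_obs()["eef_pos"])
E
```

```text
clock: 0.93
eef_pos: [0.5118, 0.3002, 0.202]
tool_rot: [-0.045, 0.999, -0.0, -0.0]
ft_force: [1.0, 0.5, 0.3]
grip_width: 0.0004
clock: 1.27
eef_pos: [0.509, 0.3015, 0.1519]
tool_rot: [-0.046, 0.999, -0.001, -0.002]
ft_force: [-0.9, 0.1, 0.4]
grip_width: 0.0
dome [0.54139407 0.28271611 0.114     ] side [244.35637357 157.75159103]
[ 0.55686649 -0.22225174  0.04      ]
[ 0.56388467 -0.45289527  0.04      ]
[ 0.38858765 -0.44735481  0.04      ]
[ 0.38544784 -0.22252281  0.04      ]
[5.35522506e-01 4.47233986e-01 1.74933016e-01 1.29648756e+00
 7.19599366e-05 4.42595171e-01] [-4.64469638e-02  9.98920252e-01  5.03389580e-04  8.69314830e-04] [0.51026173 0.30279647 0.15422209]
```

View pics/s1.png

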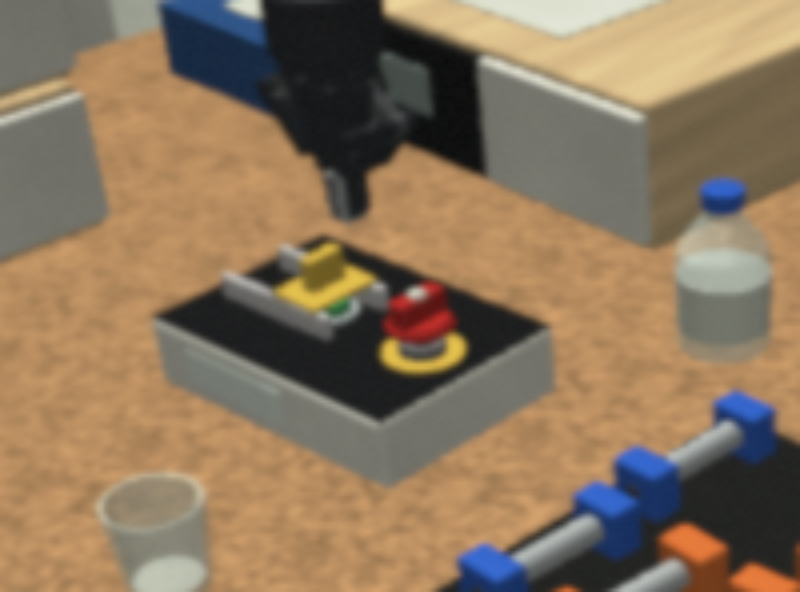

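The view confirms it: the predicted dome pixel is within about 2 px of the dome seen at (417,294) in the crop. The arm stopped about 35 mm short of the stop, so I'll shift there, descend, and press.

```bash
python3 -m jog '[[[0.032,-0.018,0,0,0,0,255],[0.032,-0.018,0,0,0,0,255],[0.032,-0.018,-0.015,0,0,0,255],[0.032,-0.018,-0.030,0,0,0,255],[0.032,-0.018,-0.030,0,0,0,255],[0.032,-0.018,-0.030,0,0,0,255]]]'
python3 -m jog '[[[0,0,-0.003,0,0,0,255],[0,0,-0.006,0,0,0,255],[0,0,-0.009,0,0,0,255],[0,0,-0.009,0,0,0,255]]]'
```

```text
clock: 1.87
eef_pos: [0.5419, 0.2843, 0.1234]
tool_rot: [-0.046, 0.999, 0.0, 0.0]
ft_force: [0.3, 0.3, -0.2]
grip_width: 0.0001
clock: 2.2
eef_pos: [0.5423, 0.2837, 0.1134]
tool_rot: [-0.046, 0.999, -0.0, -0.0]
ft_force: [-0.2, 0.4, -0.2]
grip_width: -0.0002
```

```bash
python3 -m jog '[[[0,0,-0.003,0,0,0,255],[0,0,-0.006,0,0,0,255],[0,0,-0.006,0,0,0,255]]]'
python3 - <<'E'
from h import *
im=bot.camera("side");cv2.imwrite("pics/s2.png",cv2.resize(im[110:190,200:300],None,fx=7,fy=7,interpolation=cv2.INTER_CUBIC))
E
```

```text
clock: 2.45
eef_pos: [0.542, 0.2834, 0.1067]
tool_rot: [-0.046, 0.999, -0.0, -0.001]
ft_force: [-0.4, -0.6, -0.4]
grip_width: -0.0
```

View pics/s2.png

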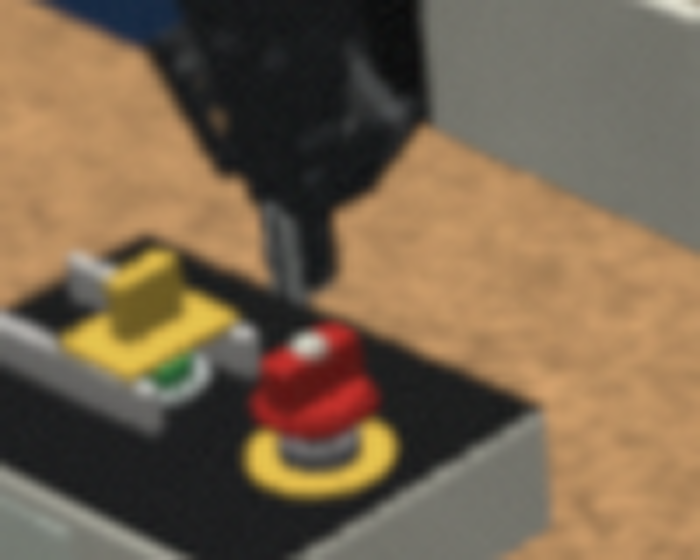

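```bash
python3 - <<'E'
from h import *
for z in(.0987,.115,.13): print(z,at("side",(244,152.6),z))
o=bot.get_obs();print(o["eef_pos"],o["joint_pos"],px("top",[.542,.2834,.0987]),px("side",[.542,.2834,.0987]))
im=bot.camera("top");a=im[150:250,140:260]
b=bot.camera("side")[110:190,200:300]
cv2.imwrite("pics/t2.png",np.hstack([cv2.resize(a,(480,400),interpolation=2)]))
E
```

```text
0.0987 [0.5770777  0.32944972 0.0987    ]
0.115 [0.55971347 0.30606126 0.115     ]
0.13 [0.54373413 0.28453815 0.13      ]
[0.54216611 0.28344282 0.10697569] [ 4.81720252e-01  5.14516655e-01  1.57050277e-01  1.21432078e+00
 -3.33004509e-06  3.90608382e-01] [213.85298612 197.99074323] [244.86805766 163.02355526]
```

View pics/t2.png

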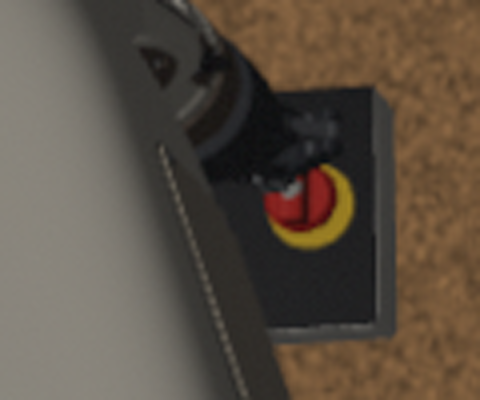

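```bash
python3 - <<'E'
from h import *
def tri(uv1,uv2):
    o1,d1=ray("side",uv1);o2,d2=ray("top",uv2)
    s=np.linalg.lstsq(np.c_[d1,-d2],o2-o1,rcond=None)[0];return o1+d1*s[0],o2+d2*s[1]
print("s1 pred",px("side",[.510,.303,.146]),"obs 227.5 138.9")
print(tri((244,152.6),(209.5,195)))
print("fingers pred s0 tip",px("top",[.144,.478,.194]),px("side",[.144,.478,.194]))
a=cv2.imread("pics/top0.png")[330:400,0:120];b=cv2.imread("pics/side0.png")[100:170,0:120]
c=bot.camera("side")[130:180,215:285];t=bot.camera("top")[170:220,180:250]
cv2.imwrite("pics/t3.png",np.vstack([np.hstack([cv2.resize(a,(400,280),interpolation=2),cv2.resize(b,(400,280),interpolation=2)]),np.hstack([cv2.resize(c,(400,286),interpolation=2),cv2.resize(t,(400,286),interpolation=2)])]))
E
```

```text
s1 pred [229.13302906 149.69268137] obs 227.5 138.9
(array([0.54355397, 0.28429549, 0.13016911]), array([0.5419957 , 0.28543651, 0.13014633]))
fingers pred s0 tip [ 97.72282454 365.70763898] [ 61.78079682 164.26237975]
```

View pics/t3.png

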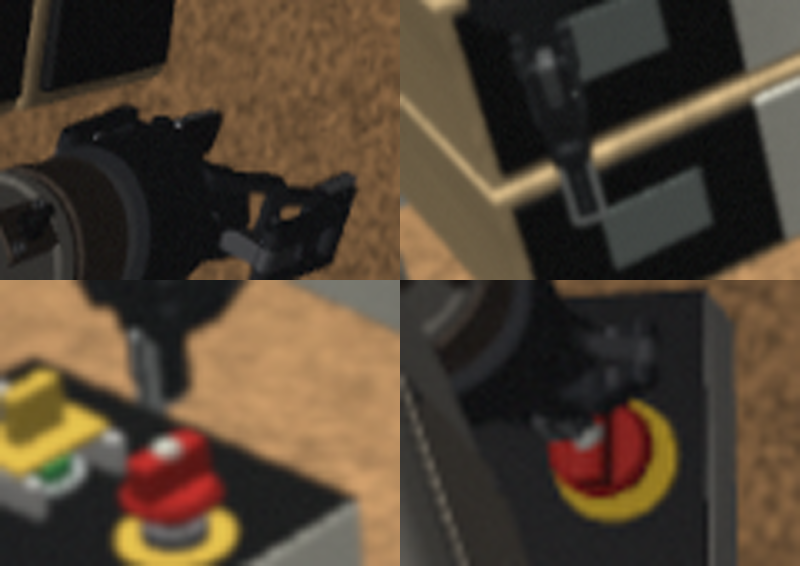

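Both views put the closed fingertips directly over the dome but at z≈0.130, about 30 mm higher than the TCP reading implies. The force is zero, which agrees. I'll find true contact by force, in small steps.

```bash
for i in 1 2 3; do python3 -m jog '[[[0,0,-0.0025,0,0,0,255],[0,0,-0.005,0,0,0,255],[0,0,-0.005,0,0,0,255]]]' | grep -E 'eef|force'; done
```

```text
eef_pos: [0.5421, 0.2834, 0.1018]
ft_force: [0.2, 1.2, 0.3]
eef_pos: [0.5421, 0.2834, 0.0967]
ft_force: [0.3, 0.4, -0.7]
eef_pos: [0.5421, 0.2834, 0.0918]
ft_force: [-0.5, -0.5, 0.5]
```

```bash
for i in 1 2 3 4; do python3 -m jog '[[[0,0,-0.0015,0,0,0,255],[0,0,-0.003,0,0,0,255],[0,0,-0.003,0,0,0,255]]]' | grep -E 'eef|force'; done
```

```text
eef_pos: [0.5423, 0.2835, 0.0892]
ft_force: [-0.5, 0.1, 0.5]
eef_pos: [0.5423, 0.2835, 0.0861]
ft_force: [-0.8, -0.1, 0.6]
eef_pos: [0.5427, 0.2838, 0.0839]
ft_force: [-0.4, -0.1, 2.5]
eef_pos: [0.5428, 0.2838, 0.0807]
ft_force: [-0.9, 0.1, 3.9]
```

Contact came at TCP z≈0.085, so closed tip z ≈ reading + 0.029. I'll keep pressing until the force rises at the end stop.

```bash
for i in 1 2 3; do python3 -m jog '[[[0,0,-0.001,0,0,0,255],[0,0,-0.002,0,0,0,255],[0,0,-0.002,0,0,0,255]]]' | grep -E 'eef|force'; done
```

```text
eef_pos: [0.5427, 0.2837, 0.0785]
ft_force: [0.8, -0.1, 3.9]
eef_pos: [0.5426, 0.2837, 0.0764]
ft_force: [0.8, -0.1, 3.7]
eef_pos: [0.5427, 0.2837, 0.0746]
ft_force: [-0.3, -0.7, 4.8]
```

```bash
for i in 1 2 3; do python3 -m jog '[[[0,0,-0.001,0,0,0,255],[0,0,-0.0015,0,0,0,255],[0,0,-0.0015,0,0,0,255]]]' | grep -E 'eef|force'; done
```

```text
eef_pos: [0.5429, 0.2839, 0.0743]
ft_force: [-0.2, -1.6, 9.2]
eef_pos: [0.5432, 0.284, 0.0741]
ft_force: [-2.6, -0.9, 15.3]
eef_pos: [0.5435, 0.2842, 0.0739]
ft_force: [-4.8, -2.6, 20.0]
```

The stop bottomed out after about 10 mm of travel (force rising to 20 N). I'll rise, check the latch, and go over to the catch tab with the jaws half open.

```bash
python3 -m jog '[[[0,0,0.03,0,0,0,255],[0,0,0.055,0,0,0,255],[0,0.02,0.055,0,0,0,130],[-0.004,0.055,0.055,0,0,0,130],[-0.007,0.096,0.055,0,0,0,130],[-0.007,0.096,0.055,0,0,0,130],[-0.007,0.096,0.055,0,0,0,130]]]'
python3 - <<'E'
from h import *
c=bot.camera("side")[110:180,190:290];t=bot.camera("top")[160:230,150:250]
cv2.imwrite("pics/t4.png",np.hstack([cv2.resize(x,(400,280),interpolation=2) for x in(c,t)]))
E
```

```text
clock: 6.53
eef_pos: [0.5338, 0.3812, 0.1228]
tool_rot: [-0.047, 0.999, -0.001, -0.001]
ft_force: [-0.5, 0.4, -0.2]
grip_width: 0.0419
```

View pics/t4.png

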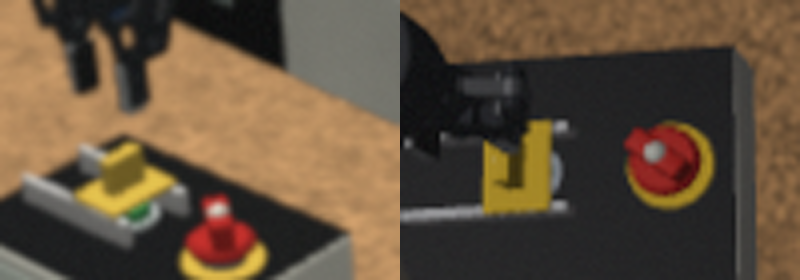

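The stop's bar is turned about 50° and sits low, so it's latched. The jaws are above the tab. I'll descend 60 mm and pinch.

```bash
python3 -m jog '[[[0.001,-0.001,-0.03,0,0,0,130],[0.001,-0.001,-0.045,0,0,0,130],[0.001,-0.001,-0.06,0,0,0,130],[0.001,-0.001,-0.06,0,0,0,130]]]'
python3 -m jog '[[[0,0,0,0,0,0,255],[0,0,0,0,0,0,255],[0,0,0,0,0,0,255],[0,0,0,0,0,0,255]]]'
```

```text
clock: 6.97
eef_pos: [0.5342, 0.3751, 0.0607]
tool_rot: [-0.044, 0.999, -0.002, -0.003]
ft_force: [-1.8, -0.3, -0.5]
grip_width: 0.042
clock: 7.3
eef_pos: [0.5373, 0.3792, 0.0666]
tool_rot: [-0.045, 0.999, 0.001, 0.001]
ft_force: [-0.1, 0.3, 0.9]
grip_width: 0.0104
```

```bash
python3 -m jog '[[[-0.001,0.0125,0,0,0,0,255],[-0.002,0.025,0,0,0,0,255],[-0.003,0.0375,0,0,0,0,255],[-0.0042,0.048,0,0,0,0,255],[-0.0045,0.051,0,0,0,0,255],[-0.0045,0.052,0,0,0,0,255],[-0.0045,0.052,0,0,0,0,255]]]'
```

```text
clock: 7.88
eef_pos: [0.5332, 0.429, 0.0665]
tool_rot: [-0.045, 0.999, -0.002, 0.002]
ft_force: [0.9, -8.8, 8.3]
grip_width: 0.0106
```

The catch moved 50 mm and now resists with 8.8 N, so it's at its end stop. I'll release, rise, close, and go above the release button.

```bash
python3 -m jog '[[[0,-0.001,0,0,0,0,130],[0,-0.001,0,0,0,0,130],[0,-0.001,0.0,0,0,0,130],[0,-0.001,0.03,0,0,0,130],[0,-0.001,0.055,0,0,0,255],[0.002,-0.026,0.055,0,0,0,255],[0.0045,-0.053,0.055,0,0,0,255],[0.0045,-0.053,0.055,0,0,0,255],[0.0045,-0.053,0.055,0,0,0,255]]]'
python3 - <<'E'
from m import *
im=bot.camera("side");H=hsv(im)
cv2.imwrite("pics/s5.png",im)
m=(H[...,0]>20)&(H[...,0]<35)&(H[...,1]>150)
p=cv2.bitwise_and
for z0,z1,tag in((.113,.113,"tab"),): print(px("side",[.5352-.0044,.3796+.0498,.113]))
m[:, 300:]=0
print([cv2.boundingRect(c) for c in blobs(m,15)])
g=(H[...,0]>45)&(H[...,0]<85)&(H[...,1]>100);g[:,300:]=0
print([cv2.boundingRect(c) for c in blobs(g,5)],px("side",[.5352,.3796,.074]))
E
```

```text
clock: 8.63
eef_pos: [0.5364, 0.3772, 0.12]
tool_rot: [-0.045, 0.999, 0.0, -0.0]
ft_force: [-1.1, 0.1, -0.3]
grip_width: -0.0003
[208.68081737 142.52326333]
[(235, 171, 22, 10), (198, 141, 24, 17)]
[(216, 158, 11, 7)] [222.22369496 159.69110641]
```

```bash
python3 -m jog '[[[0,-0.001,-0.03,0,0,0,255],[0,-0.001,-0.055,0,0,0,255],[0,-0.001,-0.068,0,0,0,255],[0,-0.001,-0.068,0,0,0,255],[0,-0.001,-0.068,0,0,0,255]]]'|grep -E 'eef|force'
for i in 1 2 3 4; do python3 -m jog '[[[0,0,-0.002,0,0,0,255],[0,0,-0.004,0,0,0,255],[0,0,-0.004,0,0,0,255]]]' | grep -E 'eef|force'; done
```

```text
eef_pos: [0.5354, 0.3774, 0.0507]
ft_force: [-0.7, -0.1, 0.8]
eef_pos: [0.5371, 0.3774, 0.049]
ft_force: [0.3, -0.0, -0.5]
eef_pos: [0.5369, 0.377, 0.0443]
ft_force: [-0.1, 1.4, 2.0]
eef_pos: [0.5369, 0.377, 0.0403]
ft_force: [-0.4, 0.3, 4.1]
eef_pos: [0.537, 0.377, 0.0391]
ft_force: [-2.7, -2.0, 14.6]
```

The button is fully in (14.6 N at the end stop). Rising well clear, then re-measuring the cartridges.

```bash
python3 -m jog '[[[0,0,0,0,0,0,255],[0,0,0.04,0,0,0,255],[0,0,0.08,0,0,0,180],[-0.01,-0.04,0.1,0,0,0,130],[-0.02,-0.08,0.1,0,0,0,130],[-0.02,-0.08,0.1,0,0,0,130],[-0.02,-0.08,0.1,0,0,0,130]]]'
cat >> m.py <<'E'
def report(im):
    c=[r[0] for r in spent(im)];print("caps",len(c),[np.round(x,3).tolist() for x in c])
    for i in range(len(c)):
        for j in range(len(c)):
            d=c[j]-c[i]
            if d[0]>0 and .085<np.hypot(*d)<.105: print("cart",np.round((c[i]+c[j])/2,4),"axis",round(np.degrees(np.arctan2(d[1],d[0])),1),"len",round(np.hypot(*d),3))
    o=bot.get_obs();q=o["tool_rot"];print("eef",o["eef_pos"].round(4),"jaw",round(2*np.degrees(np.arctan2(q[1],q[0]))-90,1),"w",round(o["grip_width"],4))
E
python3 -c "
from m import *
report(bot.camera('top'))"
```

```text
clock: 10.68
eef_pos: [0.5153, 0.2939, 0.1359]
tool_rot: [-0.044, 0.999, -0.001, -0.001]
ft_force: [0.2, 0.9, -0.3]
grip_width: 0.042
caps 6 [[0.423, -0.066], [0.423, 0.01], [0.517, -0.056], [0.518, 0.004], [0.569, -0.064], [0.663, -0.054]]
cart [ 0.4701 -0.0612] axis 6.2 len 0.095
cart [0.4706 0.0068] axis -3.7 len 0.095
cart [ 0.6161 -0.0589] axis 6.2 len 0.094
eef [0.5161 0.2956 0.1357] jaw 95.1 w 0.0419
```

Nothing has moved. I'm going to A at (0.470,-0.061), jaw 96°.

```bash
python3 -m jog '[[[-0.005,-0.04,0,0,0,1,130],[-0.010,-0.08,0,0,0,1,130],[-0.015,-0.12,0,0,0,1,130],[-0.020,-0.16,0,0,0,1,130],[-0.025,-0.2,0,0,0,1,130],[-0.031,-0.24,0,0,0,1,130],[-0.036,-0.28,0,0,0,1,130],[-0.041,-0.32,0,0,0,1,130],[-0.046,-0.357,0,0,0,1,130],[-0.046,-0.357,0,0,0,1,130]]]'
python3 -m jog '[[[0,0,-0.04,0,0,0,130],[0,0,-0.08,0,0,0,130],[0,0,-0.115,0,0,0,130],[0,0,-0.115,0,0,0,130],[0,0,-0.115,0,0,0,130]]]'
python3 - <<'E'
from m import *
report(bot.camera("top"))
im=bot.camera("side")[180:300,230:390];cv2.imwrite("pics/s6.png",cv2.resize(im,None,fx=4,fy=4,interpolation=2))
E
```

```text
clock: 11.57
eef_pos: [0.4704, -0.0654, 0.1355]
tool_rot: [-0.051, 0.999, -0.001, -0.0]
ft_force: [0.2, 0.3, 0.1]
grip_width: 0.0422
clock: 11.98
eef_pos: [0.4689, -0.0593, 0.0192]
tool_rot: [-0.055, 0.998, 0.001, -0.003]
ft_force: [0.5, -0.1, -0.1]
grip_width: 0.042
caps 1 [[0.518, 0.004]]
eef [ 0.4712 -0.0596  0.0212] jaw 96.3 w 0.0413
```

View pics/s6.png

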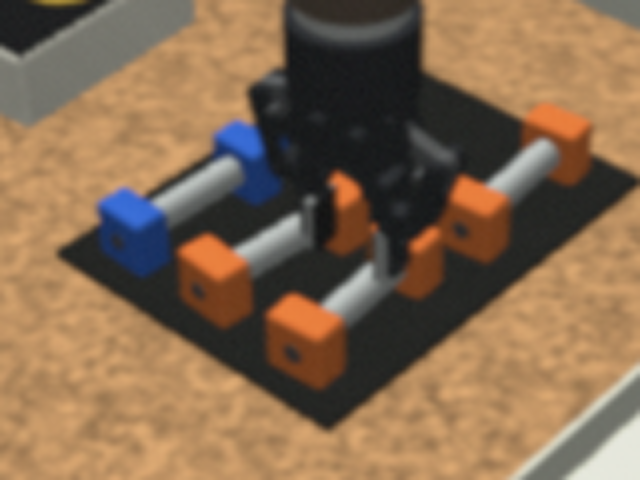

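```bash
python3 - <<'E'
from h import *
f=lambda P:((px("side",P)-[230,180])*4).round()
print("barrel",f([.4701,-.0612,.026]),"tips at .055",f([.471+.0023,-.0596-.021,.055]),f([.471-.0023,-.0596+.021,.055]))
E
for i in 1 2 3; do python3 -m jog '[[[0,-0.0005,-0.006,0,0,0,130],[0,-0.0005,-0.0125,0,0,0,130],[0,-0.0005,-0.0125,0,0,0,130]]]' | grep -E 'eef|force'; done
```

```text
barrel [356. 293.] tips at .055 [385. 267.] [326. 238.]
eef_pos: [0.4709, -0.0608, 0.0087]
ft_force: [-0.2, -0.5, -0.2]
eef_pos: [0.4695, -0.0613, -0.0051]
ft_force: [-0.1, -0.2, 0.2]
eef_pos: [0.4694, -0.0618, -0.0178]
ft_force: [-0.7, -0.2, 0.2]
```

The tips line up with the offset model and straddle A. Closing, then a small test lift.

```bash
python3 -m jog '[[[0,0,0,0,0,0,255],[0,0,0,0,0,0,255],[0,0,0,0,0,0,255],[0,0,0,0,0,0,255],[0,0,0.02,0,0,0,255],[0,0,0.05,0,0,0,255],[0,0,0.075,0,0,0,255],[0,0,0.075,0,0,0,255]]]'
```

```text
clock: 13.5
eef_pos: [0.4744, -0.0624, 0.0632]
tool_rot: [-0.054, 0.999, -0.001, 0.004]
ft_force: [1.5, -0.4, -1.5]
grip_width: 0.018
```

Gripped (18 mm, weight felt). Carrying it to the far tray slot, (0.474,-0.397).

```bash
python3 -m jog '[[[0,-0.02,0,0,0,-1,255],[0,-0.055,0,0,0,-2,255],[0.001,-0.09,0,0,0,-3,255],[0.002,-0.125,0,0,0,-4,255],[0.002,-0.16,0,0,0,-5,255],[0.003,-0.195,0,0,0,-6,255],[0.003,-0.23,0,0,0,-6,255],[0.004,-0.265,0,0,0,-6,255],[0.004,-0.3,0,0,0,-6,255],[0.004,-0.325,0,0,0,-6,255]]]'
python3 -m jog '[[[0,-0.0105,0,0,0,0,255],[0,-0.0105,0,0,0,0,255],[0,-0.0105,-0.025,0,0,0,255],[0,-0.0105,-0.045,0,0,0,255],[0,-0.0105,-0.06,0,0,0,255],[0,-0.0105,-0.06,0,0,0,255]]]'
```

```text
clock: 14.33
eef_pos: [0.4736, -0.3897, 0.0571]
tool_rot: [-0.001, 1.0, -0.0, -0.0]
ft_force: [0.7, -0.4, -2.3]
grip_width: 0.0182
clock: 14.83
eef_pos: [0.4715, -0.3931, -0.0062]
tool_rot: [-0.003, 1.0, 0.003, -0.004]
ft_force: [-1.1, 0.5, -2.3]
grip_width: 0.018
```

```bash
python3 -m jog '[[[0,0,-0.006,0,0,0,255],[0,0,-0.011,0,0,0,255],[0,0,-0.014,0,0,0,255],[0,0,-0.0155,0,0,0,255],[0,0,-0.0155,0,0,0,255]]]'
python3 -m jog '[[[0,0,0,0,0,0,130],[0,0,0,0,0,0,130],[0,0,0,0,0,0,130],[0,0,0.03,0,0,0,130],[0,0,0.07,0,0,0,130],[0,0.03,0.1,0,0,0,130],[0,0.07,0.1,0,0,0,130],[0,0.11,0.1,0,0,0,130],[0,0.15,0.1,0,0,0,130],[0,0.19,0.1,0,0,0,130]]]'
python3 -c "
from m import *
im=bot.camera('top');cv2.imwrite('pics/t7.png',im[140:320,230:510]);report(im)"
```

```text
clock: 15.25
eef_pos: [0.4747, -0.3973, -0.0167]
tool_rot: [-0.002, 1.0, -0.0, 0.0]
ft_force: [0.7, 0.5, -2.9]
grip_width: 0.0184
clock: 16.08
eef_pos: [0.4747, -0.2061, 0.0841]
tool_rot: [-0.001, 1.0, -0.0, 0.001]
ft_force: [0.5, 0.4, 0.4]
grip_width: 0.042
caps 4 [[0.423, 0.01], [0.518, 0.004], [0.569, -0.064], [0.663, -0.055]]
cart [0.4706 0.0068] axis -3.7 len 0.095
cart [ 0.6161 -0.0596] axis 5.4 len 0.094
eef [ 0.4735 -0.1986  0.0836] jaw 90.6 w 0.0419
```

```bash
python3 -m jog '[[[0,0.04,0,0,0,-1,130],[-0.001,0.08,0,0,0,-2,130],[-0.002,0.12,0,0,0,-3,130],[-0.003,0.16,0,0,0,-4,130],[-0.004,0.2,0,0,0,-4.3,130],[-0.004,0.214,0,0,0,-4.3,130],[-0.004,0.214,0,0,0,-4.3,130],[-0.004,0.214,-0.03,0,0,-4.3,130],[-0.004,0.214,-0.05,0,0,-4.3,130],[-0.004,0.214,-0.05,0,0,-4.3,130]]]'
python3 -c "
from m import *
report(bot.camera('top'))"
```

```text
clock: 16.97
eef_pos: [0.4676, 0.0058, 0.0301]
tool_rot: [0.036, 0.999, -0.0, -0.003]
ft_force: [-0.8, 0.8, 0.7]
grip_width: 0.0422
caps 2 [[0.426, -0.394], [0.521, -0.394]]
cart [ 0.4734 -0.3941] axis 0.4 len 0.095
eef [0.4686 0.0057 0.0317] jaw 85.9 w 0.0417
```

A lies in the tray at (0.473,-0.394). Now grasping B.

```bash
python3 -m jog '[[[0.001,0.001,-0.02,0,0,0,130],[0.001,0.001,-0.04,0,0,0,130],[0.001,0.001,-0.051,0,0,0,130],[0.001,0.001,-0.051,0,0,0,130],[0.001,0.001,-0.051,0,0,0,130]]]'
python3 -m jog '[[[0,0,0,0,0,0,255],[0,0,0,0,0,0,255],[0,0,0,0,0,0,255],[0,0,0,0,0,0,255],[0,0,0.02,0,0,0,255],[0,0,0.05,0,0,0,255],[0,0,0.075,0,0,0,255],[0,0,0.075,0,0,0,255]]]'
```

```text
clock: 17.43
eef_pos: [0.4722, 0.0069, -0.0171]
tool_rot: [0.036, 0.999, -0.0, 0.0]
ft_force: [-0.1, 0.1, 0.2]
grip_width: 0.0422
clock: 18.1
eef_pos: [0.4756, 0.0078, 0.0622]
tool_rot: [0.036, 0.999, 0.0, 0.005]
ft_force: [0.7, 0.0, -1.2]
grip_width: 0.0177
```

```bash
python3 -m jog '[[[0,-0.02,0,0,0,1,255],[0,-0.055,0,0,0,2,255],[0,-0.09,0,0,0,3,255],[0.001,-0.125,0,0,0,4,255],[0.001,-0.16,0,0,0,4.2,255],[0.001,-0.195,0,0,0,4.2,255],[0.002,-0.23,0,0,0,4.2,255],[0.002,-0.265,0,0,0,4.2,255],[0.002,-0.3,0,0,0,4.2,255],[0.002,-0.33,0,0,0,4.2,255]]]'
python3 -m jog '[[[0,-0.01,0,0,0,0,255],[0,-0.01,0,0,0,0,255],[0,-0.01,-0.025,0,0,0,255],[0,-0.01,-0.045,0,0,0,255],[0,-0.01,-0.06,0,0,0,255],[0,-0.01,-0.06,0,0,0,255]]]'
```

```text
clock: 18.93
eef_pos: [0.4728, -0.3245, 0.0563]
tool_rot: [-0.001, 1.0, 0.0, -0.0]
ft_force: [1.3, 0.0, -2.0]
grip_width: 0.0178
clock: 19.43
eef_pos: [0.4704, -0.3286, -0.0071]
tool_rot: [-0.002, 1.0, 0.003, -0.003]
ft_force: [-0.2, 0.7, -2.4]
grip_width: 0.0179
```

```bash
python3 -m jog '[[[0,0,-0.006,0,0,0,255],[0,0,-0.011,0,0,0,255],[0,0,-0.015,0,0,0,255],[0,0,-0.016,0,0,0,255],[0,0,-0.016,0,0,0,255]]]'
python3 -m jog '[[[0,0,0,0,0,0,130],[0,0,0,0,0,0,130],[0,0,0,0,0,0,130],[0,0,0.03,0,0,0,130],[0,0,0.07,0,0,0,130],[0,0.03,0.1,0,0,0,130],[0,0.07,0.1,0,0,0,130],[0,0.11,0.1,0,0,0,130],[0,0.13,0.1,0,0,0,130],[0,0.13,0.1,0,0,0,130]]]'
python3 -c "
from m import *
report(bot.camera('top'))"
```

```text
clock: 19.85
eef_pos: [0.4743, -0.3322, -0.0172]
tool_rot: [-0.001, 1.0, -0.0, 0.001]
ft_force: [-1.9, 2.2, 3.9]
grip_width: 0.0179
clock: 20.68
eef_pos: [0.4731, -0.1985, 0.0815]
tool_rot: [-0.004, 1.0, 0.001, -0.0]
ft_force: [-0.2, 0.4, 0.2]
grip_width: 0.0419
caps 2 [[0.569, -0.064], [0.663, -0.055]]
cart [ 0.6161 -0.0596] axis 5.4 len 0.094
eef [ 0.4736 -0.2006  0.0815] jaw 90.3 w 0.0416
```

Next, C at (0.616,-0.059).

```bash
python3 -m jog '[[[0.028,0.028,0,0,0,1,130],[0.056,0.056,0,0,0,2,130],[0.084,0.085,0,0,0,3,130],[0.112,0.113,0,0,0,4,130],[0.142,0.143,0,0,0,5.2,130],[0.142,0.143,0,0,0,5.2,130],[0.142,0.143,-0.02,0,0,5.2,130],[0.142,0.143,-0.05,0,0,5.2,130],[0.142,0.143,-0.05,0,0,5.2,130],[0.142,0.143,-0.05,0,0,5.2,130]]]'
python3 -c "
from m import *
report(bot.camera('top'))"
```

```text
clock: 21.57
eef_pos: [0.6135, -0.0602, 0.029]
tool_rot: [-0.046, 0.999, 0.0, -0.003]
ft_force: [-0.5, -0.6, -0.0]
grip_width: 0.0415
caps 4 [[0.426, -0.394], [0.425, -0.33], [0.518, -0.329], [0.521, -0.394]]
cart [ 0.4734 -0.3941] axis 0.4 len 0.095
cart [ 0.4716 -0.3296] axis 1.0 len 0.094
eef [ 0.6151 -0.0604  0.0309] jaw 95.3 w 0.0417
```

```bash
python3 -m jog '[[[0.001,0.001,-0.02,0,0,0,130],[0.001,0.001,-0.04,0,0,0,130],[0.001,0.001,-0.049,0,0,0,130],[0.001,0.001,-0.049,0,0,0,130],[0.001,0.001,-0.049,0,0,0,130]]]'
python3 -m jog '[[[0,0,0,0,0,0,255],[0,0,0,0,0,0,255],[0,0,0,0,0,0,255],[0,0,0,0,0,0,255],[0,0,0.02,0,0,0,255],[0,0,0.05,0,0,0,255],[0,0,0.075,0,0,0,255],[0,0,0.075,0,0,0,255]]]'
```

```text
clock: 22.03
eef_pos: [0.6169, -0.0588, -0.017]
tool_rot: [-0.046, 0.999, -0.0, 0.0]
ft_force: [-0.1, 0.1, 0.8]
grip_width: 0.042
clock: 22.7
eef_pos: [0.6204, -0.0586, 0.0628]
tool_rot: [-0.046, 0.999, -0.001, 0.005]
ft_force: [2.3, -0.7, -1.0]
grip_width: 0.0178
```

Carrying C to (0.474,-0.268).

```bash
python3 -m jog '[[[-0.012,-0.018,0,0,0,-1,255],[-0.03,-0.044,0,0,0,-2,255],[-0.05,-0.073,0,0,0,-3,255],[-0.07,-0.102,0,0,0,-4,255],[-0.09,-0.131,0,0,0,-5,255],[-0.11,-0.16,0,0,0,-5,255],[-0.13,-0.19,0,0,0,-5,255],[-0.142,-0.208,0,0,0,-5,255],[-0.142,-0.208,0,0,0,-5,255],[-0.142,-0.208,0,0,0,-5,255]]]'
python3 -m jog '[[[0,0,-0.025,0,0,0,255],[0,0,-0.045,0,0,0,255],[0,0,-0.06,0,0,0,255],[0,0,-0.06,0,0,0,255]]]'
```

```text
clock: 23.53
eef_pos: [0.473, -0.2669, 0.056]
tool_rot: [-0.001, 1.0, 0.001, -0.001]
ft_force: [0.9, 0.3, -2.8]
grip_width: 0.018
clock: 23.87
eef_pos: [0.472, -0.2633, -0.007]
tool_rot: [-0.004, 1.0, 0.002, -0.003]
ft_force: [-0.0, 1.2, -2.5]
grip_width: 0.0176
```

```bash
python3 -m jog '[[[0,0,-0.006,0,0,0,255],[0,0,-0.011,0,0,0,255],[0,0,-0.015,0,0,0,255],[0,0,-0.016,0,0,0,255],[0,0,-0.016,0,0,0,255]]]'
python3 -m jog '[[[0,0,0,0,0,0,130],[0,0,0,0,0,0,130],[0,0,0,0,0,0,130],[0,0,0.03,0,0,0,130],[0,0,0.07,0,0,0,130],[0,0.04,0.11,0,0,0,130],[0,0.08,0.14,0,0,0,130],[0,0.12,0.14,0,0,0,130],[0,0.16,0.14,0,0,0,130],[0,0.2,0.14,0,0,0,130]]]'
python3 -m jog '[[[0,0.04,0,0,0,0.5,130],[0.01,0.08,0,0,0,1,130],[0.02,0.12,0,0,0,1.5,130],[0.03,0.16,0,0,0,2,130],[0.03,0.2,0,0,0,3,130],[0.04,0.24,0,0,0,4,130],[0.05,0.28,0,0,0,4.7,130],[0.05,0.32,0,0,0,4.7,130],[0.05,0.36,0,0,0,4.7,130],[0.05,0.36,0,0,0,4.7,130]]]'
python3 - <<'E'
from m import *
im=bot.camera('top');cv2.imwrite('pics/t8.png',cv2.resize(im[140:320,140:510],None,fx=2,fy=2,interpolation=2));report(im)
H=hsv(im);m=(H[...,0]>100)&(H[...,0]<125)&(H[...,1]>170)&(H[...,2]>100);m[:150]=0;m[265:]=0;m[:,:275]=0;m[:,365:]=0
print("blue");[print(*rect(poly("top",c,.046))) for c in blobs(m,40)]
E
```

```text
clock: 24.28
eef_pos: [0.4756, -0.2662, -0.0169]
tool_rot: [-0.003, 1.0, -0.0, 0.001]
ft_force: [-2.5, 2.8, 5.4]
grip_width: 0.0179
clock: 25.12
eef_pos: [0.4757, -0.0797, 0.1227]
tool_rot: [-0.002, 1.0, -0.0, 0.002]
ft_force: [0.6, 0.4, -0.7]
grip_width: 0.042
clock: 25.95
eef_pos: [0.5244, 0.2868, 0.1205]
tool_rot: [-0.048, 0.999, 0.002, 0.001]
ft_force: [0.9, 0.1, 0.9]
grip_width: 0.042
caps 6 [[0.425, -0.422], [0.425, -0.33], [0.426, -0.264], [0.52, -0.421], [0.518, -0.328], [0.52, -0.262]]
cart [ 0.4724 -0.4216] axis 0.5 len 0.095
cart [ 0.4716 -0.329 ] axis 1.7 len 0.093
cart [ 0.4732 -0.2631] axis 0.9 len 0.094
cart [ 0.5191 -0.3744] axis -89.0 len 0.094
eef [0.5242 0.2833 0.1203] jaw 95.4 w 0.042
blue
[0.422  0.0789] [0.0212 0.0348] 1.1
[0.5167 0.0768] [0.0221 0.0355] 1.0
[0.5625 0.0893] [0.0197 0.0359] 1.0
[0.6575 0.09  ] [0.0206 0.0366] 1.0
```

View pics/t8.png

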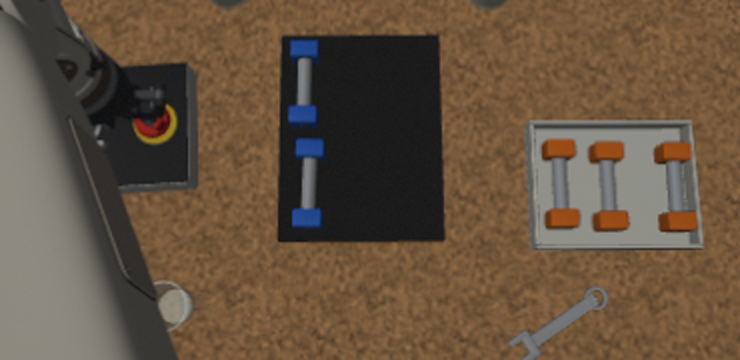

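All three spent cartridges lie flat in the tray, side by side; the rightmost was nudged about 28 mm but is still inside the walls. The blue ones are unmoved. Now I'll pinch the catch tab at about (0.532,0.429) and slide it back.

```bash
python3 -m jog '[[[0.002,0.04,0,0,0,0,130],[0.004,0.08,0,0,0,0,130],[0.006,0.12,0,0,0,0,130],[0.008,0.146,0,0,0,0,130],[0.008,0.146,0,0,0,0,130],[0.008,0.146,0,0,0,0,130]]]'
python3 -m jog '[[[0,0,-0.02,0,0,0,130],[0,0,-0.04,0,0,0,130],[0,0,-0.055,0,0,0,130],[0,0,-0.055,0,0,0,130],[0,0,-0.055,0,0,0,130]]]'
python3 -m jog '[[[0,0,0,0,0,0,255],[0,0,0,0,0,0,255],[0,0,0,0,0,0,255],[0,0,0,0,0,0,255]]]'
```

```text
clock: 26.5
eef_pos: [0.5323, 0.4255, 0.1198]
tool_rot: [-0.044, 0.999, -0.001, -0.0]
ft_force: [0.1, -0.3, 0.4]
grip_width: 0.042
clock: 26.92
eef_pos: [0.5323, 0.4227, 0.0651]
tool_rot: [-0.043, 0.999, -0.001, -0.001]
ft_force: [-0.6, -0.5, 0.7]
grip_width: 0.0419
clock: 27.25
eef_pos: [0.5337, 0.4259, 0.068]
tool_rot: [-0.044, 0.999, 0.001, 0.002]
ft_force: [0.3, -0.3, 5.0]
grip_width: 0.0106
```

```bash
python3 -m jog '[[[0.001,-0.0125,0,0,0,0,255],[0.002,-0.025,0,0,0,0,255],[0.003,-0.0375,0,0,0,0,255],[0.004,-0.045,0,0,0,0,255],[0.0045,-0.048,0,0,0,0,255],[0.0045,-0.048,0,0,0,0,255],[0.0045,-0.048,0,0,0,0,255]]]'
python3 -m jog '[[[0,-0.0015,0,0,0,0,255],[0,-0.003,0,0,0,0,255],[0,-0.003,0,0,0,0,255]]]'
```

```text
clock: 27.83
eef_pos: [0.5375, 0.3792, 0.068]
tool_rot: [-0.044, 0.999, 0.002, 0.001]
ft_force: [-1.7, 3.6, 5.4]
grip_width: 0.0108
clock: 28.08
eef_pos: [0.5375, 0.3792, 0.068]
tool_rot: [-0.045, 0.999, 0.005, 0.001]
ft_force: [-1.2, 8.5, 3.6]
grip_width: 0.0103
```

The catch is back at its start reading with the end-stop force felt. I'll release, rise, and turn the jaw +51.5° while moving above the stop.

```bash
python3 -m jog '[[[0,0.002,0,0,0,0,130],[0,0.002,0,0,0,0,130],[0,0.002,0,0,0,0,130],[0,0.002,0.03,0,0,0,130],[0,0.002,0.055,0,0,0,130],[0.001,-0.02,0.055,0,0,6,130],[0.002,-0.05,0.055,0,0,13,130],[0.004,-0.08,0.055,0,0,20,130],[0.005,-0.09,0.055,0,0,27,130],[0.005,-0.09,0.055,0,0,34,130]]]'
python3 -m jog '[[[0,0,0,0,0,7,130],[0,0,0,0,0,14,130],[0,0,0,0,0,17.5,130],[0,0,0,0,0,17.5,130],[0,0,0,0,0,17.5,130]]]'
python3 - <<'E'
from m import *
report(bot.camera('top'))
t=bot.camera("top")[160:230,150:250];c=bot.camera("side")[110:180,190:290]
cv2.imwrite("pics/t9.png",np.hstack([cv2.resize(x,(400,280),interpolation=2) for x in(c,t)]))
E
```

```text
clock: 28.92
eef_pos: [0.542, 0.2803, 0.1206]
tool_rot: [-0.335, 0.942, -0.001, -0.001]
ft_force: [-0.2, -0.1, 0.1]
grip_width: 0.0419
clock: 29.33
eef_pos: [0.5418, 0.2836, 0.1204]
tool_rot: [-0.472, 0.881, -0.0, -0.0]
ft_force: [0.6, 0.0, -0.0]
grip_width: 0.0417
caps 6 [[0.425, -0.422], [0.425, -0.33], [0.426, -0.264], [0.52, -0.422], [0.518, -0.328], [0.52, -0.263]]
cart [ 0.4724 -0.422 ] axis 0.1 len 0.095
cart [ 0.4716 -0.329 ] axis 1.7 len 0.093
cart [ 0.4732 -0.2636] axis 0.2 len 0.094
cart [ 0.5192 -0.3748] axis -89.0 len 0.094
eef [0.5419 0.2838 0.1204] jaw 146.4 w 0.0421
```

View pics/t9.png

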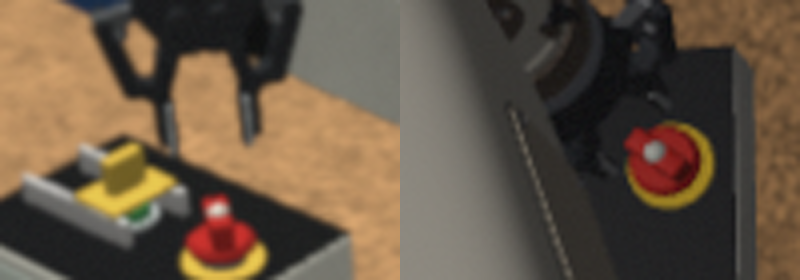

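The jaws straddle the bar and the catch is back over the button. Descending and gripping the bar.

```bash
python3 -m jog '[[[0.001,0,-0.025,0,0,0,130],[0.001,0,-0.045,0,0,0,130],[0.001,0,-0.062,0,0,0,130],[0.001,0,-0.062,0,0,0,130],[0.001,0,-0.062,0,0,0,130]]]'
python3 -m jog '[[[0,0,0,0,0,0,255],[0,0,0,0,0,0,255],[0,0,0,0,0,0,255],[0,0,0,0,0,0,255]]]'
```

```text
clock: 29.9
eef_pos: [0.542, 0.2837, 0.0577]
tool_rot: [-0.473, 0.881, -0.0, -0.001]
ft_force: [-0.4, -0.6, 1.0]
grip_width: 0.0421
clock: 30.23
eef_pos: [0.5433, 0.2855, 0.0608]
tool_rot: [-0.474, 0.881, 0.001, 0.001]
ft_force: [-2.9, 2.0, 5.5]
grip_width: 0.0141
```

```bash
python3 -m jog '[[[0,0,0.0013,0,0,-6,255],[0,0,0.0025,0,0,-12,255],[0,0,0.0037,0,0,-18,255],[0,0,0.0049,0,0,-24,255],[0,0,0.006,0,0,-30,255],[0,0,0.006,0,0,-30,255]]]'
python3 -m jog '[[[0,0,0.0012,0,0,-6,255],[0,0,0.0024,0,0,-12,255],[0,0,0.0036,0,0,-18,255],[0,0,0.0044,0,0,-22,255],[0,0,0.0044,0,0,-22,255],[0,0,0.0044,0,0,-22,255]]]'
python3 -c "
from m import *
print(bot.get_obs()['ft_torque']);report(bot.camera('top'))"
```

```text
clock: 30.73
eef_pos: [0.5438, 0.2848, 0.0666]
tool_rot: [-0.229, 0.974, 0.0, 0.001]
ft_force: [-1.4, 0.0, 5.3]
grip_width: 0.0141
clock: 31.23
eef_pos: [0.5439, 0.2841, 0.0709]
tool_rot: [-0.041, 0.999, 0.0, 0.001]
ft_force: [-1.7, -1.4, 6.6]
grip_width: 0.014
[-0.36979881  0.40921742  0.01844058]
caps 6 [[0.425, -0.422], [0.425, -0.33], [0.426, -0.264], [0.52, -0.422], [0.518, -0.329], [0.52, -0.263]]
cart [ 0.4724 -0.422 ] axis 0.2 len 0.095
cart [ 0.4716 -0.3296] axis 1.0 len 0.094
cart [ 0.4732 -0.2636] axis 0.2 len 0.094
cart [ 0.5192 -0.3753] axis -89.0 len 0.093
eef [0.5439 0.2841 0.0709] jaw 94.7 w 0.0142
```

It turned about 52° and rose 10 mm. A few more degrees to feel the end stop, watching the torque.

```bash
python3 -m jog '[[[0,0,0.0005,0,0,-2.5,255],[0,0,0.001,0,0,-5,255],[0,0,0.001,0,0,-5,255]]]'
python3 -c "
from m import *
o=bot.get_obs();q=o['tool_rot'];print(o['ft_torque'],'jaw',2*np.degrees(np.arctan2(q[1],q[0]))-90)"
```

```text
clock: 31.53
eef_pos: [0.5437, 0.284, 0.0713]
tool_rot: [0.002, 1.0, -0.0, 0.001]
ft_force: [-1.6, -0.3, 5.6]
grip_width: 0.0143
[-0.47704939  0.24882434  0.93175761] jaw 89.7182760527752
```

The torque jumped to 0.93 Nm, so it's at the end stop. I'll release, rise, and withdraw for the final checks.

```bash
python3 -m jog '[[[0,0,0,0,0,0,130],[0,0,0,0,0,0,130],[0,0,0,0,0,0,130],[0,0,0.03,0,0,0,130],[0,0,0.07,0,0,0,130],[-0.03,0,0.11,0,0,0,130],[-0.07,0,0.14,0,0,0,130],[-0.11,0.02,0.14,0,0,0,130],[-0.15,0.05,0.14,0,0,0,130],[-0.19,0.09,0.14,0,0,0,130]]]'
python3 -m jog '[[[-0.03,0.03,0,0,0,0,130],[-0.06,0.06,0,0,0,0,130],[-0.09,0.09,0,0,0,0,130],[-0.12,0.1,0,0,0,0,130],[-0.15,0.1,0,0,0,0,130],[-0.15,0.1,0,0,0,0,130],[-0.15,0.1,0,0,0,0,130]]]'
python3 - <<'E'
from m import *
im=bot.camera('top');report(im);s=bot.camera("side")
H=hsv(im);y=(H[...,0]>20)&(H[...,0]<35)&(H[...,1]>150);y[:165]=0;y[245:]=0;y[:,240:]=0
print("yellow");[print(*rect(poly("top",c,.085))) for c in blobs(y,10)]
Hs=hsv(s);m=(Hs[...,0]>4)&(Hs[...,0]<15)&(Hs[...,1]>200)&(Hs[...,2]>120)
for c in blobs(m,40):
    x,yy,w,h=cv2.boundingRect(c);print("side cap",x+w/2,yy+h/2)
for P in((.425,-.422),(.52,-.422),(.425,-.33),(.518,-.329),(.426,-.264),(.52,-.263)): print(P,px("side",[*P,.025]).round(1))
a=cv2.resize(s[110:200,170:300],(400,280),interpolation=2);b=cv2.resize(im[160:250,140:250],(400,280),interpolation=2)
c=cv2.resize(s[250:380,340:500],(400,290),interpolation=2);d=cv2.resize(im[190:275,390:500],(400,290),interpolation=2)
cv2.imwrite("pics/f.png",np.vstack([np.hstack([a,b]),np.hstack([c,d])]))
E
```

```text
clock: 32.37
eef_pos: [0.3802, 0.3489, 0.2112]
tool_rot: [0.005, 1.0, 0.001, 0.001]
ft_force: [0.5, 1.3, 0.1]
grip_width: 0.0418
clock: 32.95
eef_pos: [0.2299, 0.4494, 0.2095]
tool_rot: [0.002, 1.0, -0.0, 0.0]
ft_force: [-0.1, -0.2, -0.3]
grip_width: 0.042
caps 6 [[0.425, -0.422], [0.425, -0.33], [0.426, -0.264], [0.519, -0.421], [0.518, -0.328], [0.52, -0.262]]
cart [ 0.4718 -0.4215] axis 0.5 len 0.094
cart [ 0.4716 -0.3285] axis 1.2 len 0.093
cart [ 0.4732 -0.2629] axis 1.0 len 0.094
cart [ 0.5184 -0.3743] axis -89.8 len 0.094
eef [0.2311 0.4493 0.2096] jaw 89.6 w 0.0418
yellow
[0.532  0.2699] [0.0379 0.0572] 54.9
[0.5352 0.3796] [0.0613 0.0427] 5.7
(0.425, -0.422) [441.6 350.6]
(0.52, -0.422) [467.3 322.1]
(0.425, -0.33) [402.  325.2]
(0.518, -0.329) [427.7 299.7]
(0.426, -0.264) [376.1 308.1]
(0.52, -0.263) [402.6 284.1]
```

View pics/f.png

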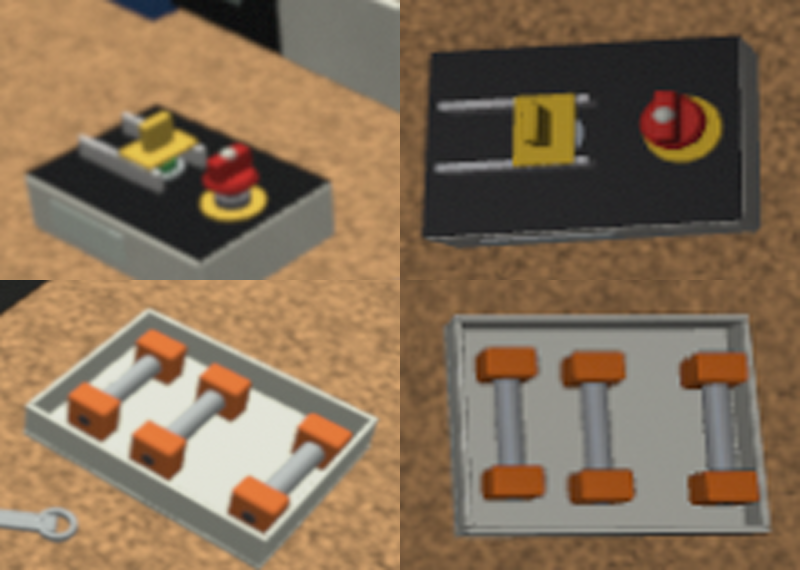

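The catch and the yellow ring under the stop read the same as at the start, so the catch is fully back and the head fully up. The three cartridges lie flat in the tray. Handing in.

```bash
python3 -c "
from workcell import bot
print(bot.job_done())"
```

```text
the job is handed in; nothing more can be done
None
```

The job is done as asked and handed in at about 33 s on the robot's clock; no verdict came back.

**What I did, in order:**
1. Pressed the red stop about 10 mm to its end, where it latched with the bar turned about 50°.
2. Slid the catch 50 mm to its end stop and pressed the green button fully in (14.6 N at the bottom).
3. Laid the three orange-capped cartridges on the tray floor. The fourth was absent.
4. Slid the catch back to its starting reading, again feeling the end stop.
5. Turned the stop clockwise about 52°. It rose 10 mm, and the torque jumped to 0.93 Nm at the end stop, where the jaws slipped on the bar.

**Last checks:**
- **Console:** the catch plate measures within 0.1 mm of its starting position. The ring under the stop reads exactly as at the start, so the head is fully up.
- **Cartridges:** both views show the three flat and unstacked, at y ≈ -0.26, -0.33 and -0.42. The blue pair read exactly as at the start when last measured, just before the catch was closed.

**Checks that disagreed or failed:**
- **Height reading:** the reported tool height was about 30 mm lower than the fingertips really were (seen in both cameras and by contact). I worked from the contact heights.
- **Moved cartridge:** the first cartridge was knocked about 28 mm sideways inside the tray after I placed it. It still lies flat inside the wall, so I left it.
- **Side-view cap check:** my colour check of the caps in the side view found nothing, so I judged flatness there by eye.

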